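Hold the waste caddy open by its lever

TASK

I am about to scrape a plate into the low, wide steel waste caddy: press its front lever right down so that its lid stands wide open, keep it held open for a good two seconds, then let go of the lever so that the lid closes fully. Leave the tall, narrow caddy shut.

Things in the scene. Friction and masses are not known exactly. Their poses are not given: they have to be found in the camera images.
- low_pad (a point): Press point on the low, wide steel caddy (140 mm deep, 200 wide, 147 high with lid, fixed; the other is 140 wide, 222 high; either may be on the left): centre of the top face of its lever's black ribbed paddle (40 mm front to back, 64 wide, 8 thick), 105 mm above the worktop, 85 mm in front of the front wall, free air below. Moves with the lever; at rest z is up, x points level to the caddy.
- low_lever: The low caddy's lever. Origin: its hinge, 75 mm behind the paddle's centre (towards the caddy), 5 mm below the paddle's top; axes as low_pad. Pressed down it meets a firm stop at 0.32 rad, the paddle's centre then 24 mm lower and 2 to 5 mm nearer the caddy. It resists with about 2 N at first, 4 N at the stop, and springs back up when let go.
- low_lid (a joint): Opening angle of the low caddy's lid, rad: 0 shut, 1.2 with the lever at its stop (3.75 times the lever's angle: the two are linked). It hinges on the far rim; its front edge, 152 mm from the hinge, swings up and away from the robot. It falls shut in under a second when the lever is let go.
- tall_lid (a joint): Opening angle of the tall, narrow caddy's lid (140 mm deep, 140 wide, 222 high, its own like paddle 180 mm above the worktop), rad: 0 shut, 1.2 with its lever fully down. It is to stay shut.

How it is judged (in metres and radians):
On the way:
1. the low caddy's lid is held wide open (past 0.9 rad, about 52 degrees) by the lever for 1.5 s (value of joint low_lid above 0.9 rad and contact force between anything else and low_lever above 0.5 N), for 1.5 s.
At the end, for the whole second after the job is handed in: The low caddy's lid, having been held open by the lever, is shut again (within 0.06 rad, about 3 degrees) and at rest, and the tall caddy's lid is shut (within 0.06 rad) (value of joint each of low_lid, tall_lid below 0.06 rad and velocity of joint low_lid below 0.05 rad/s); the robot touches nothing.
It fails at once if the tall caddy's lid is raised (past 0.15 rad) (value of joint tall_lid above 0.15 rad).
It also fails if it takes over 35 s, if anything falls off the work surface, if the arm or the gripper's body presses on something with over 40 N, if the wrist force passes 120 N, or if a joint passes its speed limit or range.

ROBOT

A 6-joint arm with a two-finger parallel gripper is mounted at the origin on a cart in front of the work surface, level with it; the furniture and walls round the work are solid. World frame = base frame: x ahead of the robot, y to its left, z up, the work surface at z = 0. Lengths are in mm, angles in rad, forces in N, time in s.
With the tool pointing down it reaches from about 250 to 775 mm from the base axis. Payload 4 kg.
Tool frame: the origin (TCP) lies between the finger pads; the fingertips stand 14 mm ahead of it and the grasp point (between the pads) lies 5 mm behind it; z points along the fingers, y is the line along which they close (so a half turn about z gives the same grasp; the last joint's range is limited). The gripper opens to 85 mm and grips with 20 to 120 N. Pads are 22 mm wide; open, the fingers measure 114 mm over their backs; the gripper's body (76 mm by 85 mm) begins 54 mm behind the grasp point. The pads swing forward as they close: fully open they stand 13 mm farther back than shut.
Start: joints at [1.06, 0.087, 1.371, -0, 1.684, -0.103], TCP at [218.135, 504.909, 245.341] pointing down, gripper open.
Joint ranges: [-3.1, 3.1], [-0.76, 2.03], [0.27, 2.55], [-1.08, 4.22], [0.17, 2.65], [-2.57, 2.57]. Speed limits (rad/s): [2.79, 2.79, 3.14, 3.14, 3.14, 3.14].

INTERFACE

Orientations are given as a unit quaternion [w, x, y, z].
In Python, from plant import robot, read_camera, calibration gives the robot as it stands. Calls block until the motion is done:
- robot.reach(position, orientation): joint-space move of the TCP to a pose.
- robot.movel(position, rotation=None, velocity=150, threshold=None): straight line of the TCP; rotation=None keeps the orientation; velocity is the mean speed in mm/s. With threshold (N) it stops when the force on the tool has changed by that much, and returns True; else False.
- robot.movej(angles): joint-space move.
- robot.open_gripper() and robot.close_gripper(): open the fingers fully, or close them until they stop; the grip force is fixed at half the most.
- robot.wait(seconds).
- robot.inverse_kinematics(position, orientation): joint angles nearest the present ones, or None.
- read_camera(name): name is "scene" or "side" or "wrist"; returns the picture (400x640x3 uint8, red, green, blue); there is no depth.
- calibration(name): a dict with "fx", "fy", "cx", "cy" (pixels), "R" (3x3) and "t" (3): a world point X has camera coordinates R X + t; the wrist camera has in their place "T_tool_cam" (4x4, takes a point from camera to tool coordinates, whose origin is the TCP and whose axes are the flange's). Camera axes: x right, y down, z forward; pixel columns grow to the right and rows downward; lengths in mm; the calibration is good to about 2 mm. A picture is of the moment at which its call begins: read the wrist's pose just before it. calibration takes no time and is no camera call.
A pose or a line that the arm cannot do raises robot.PlanningError and nothing moves.
- robot.finish_job(): hands the job in; it is judged then, once.
Readings, each from a call of its own:
- robot.get_time(): time.
- robot.get_joints(): joint angles.
- robot.get_qvel(): joint speeds.
- robot.get_joint_efforts(): joint torques, N m.
- robot.get_position(): TCP position.
- robot.get_orientation(): TCP orientation.
- robot.get_force(): force on the tool from outside, world axes, zero at the start.
- robot.get_torque(): the same for the moment, N m.
- robot.get_grip_width(): finger opening in mm.
- robot.get_finger_force(): force on a finger pad.
Only numpy, scipy, OpenCV 4.12 (cv2) and the standard library are available. Lean on these libraries where they do the work, as an engineer would, in place of code of your own. Each camera call takes 0.05 s, during which the arm holds its last target. There are 200 camera calls.

## Working session

There is one attempt and no reset: what is moved stays moved. The work goes in short steps, each a Python script; the robot and the scene stay as the last script left them, time stands still between calls to the robot, and variables do not carry over. Pictures are saved under pics/ and viewed, at most 10 in all, crops included, and the job is handed in when it is done.

```bash
mkdir -p pics; python3 - <<'E'
from plant import robot, read_camera, calibration
import cv2
for n in("scene","side"):
    cv2.imwrite(f"pics/{n}1.png",read_camera(n)[:,:,::-1])
    c=calibration(n);print(n,c)
print(robot.get_orientation(),robot.get_time())
E
```

```text
scene {'fx': 373.49107460265867, 'fy': 373.49107460265867, 'cx': 317.1215754885499, 'cy': 202.07224434788725, 'R': array([[-0.88275323, -0.46978054,  0.00727836],
       [-0.37345079,  0.69217378, -0.61760017],
       [ 0.28509865, -0.54790665, -0.78645856]]), 't': array([503.29667961, 344.55213513, 978.81740492])}
side {'fx': 368.85196312486585, 'fy': 368.85196312486585, 'cx': 317.63336189124266, 'cy': 200.08294615938328, 'R': array([[ 9.99632698e-01,  2.70892743e-02, -8.00171032e-04],
       [ 1.11709811e-02, -4.38766168e-01, -8.98531835e-01],
       [-2.46916634e-02,  8.98192864e-01, -4.38907622e-01]]), 't': array([-593.05473218,  146.87350071, 1022.88466433])}
[-3.17272473e-04  2.02502068e-01  9.79281305e-01 -9.67797452e-04] 0.1
```

View pics/scene1.png

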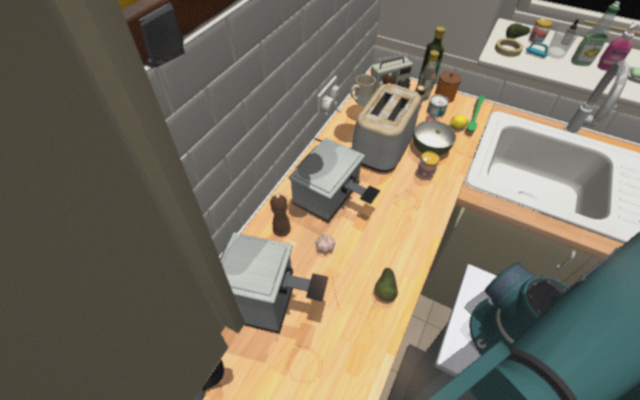

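View pics/side1.png

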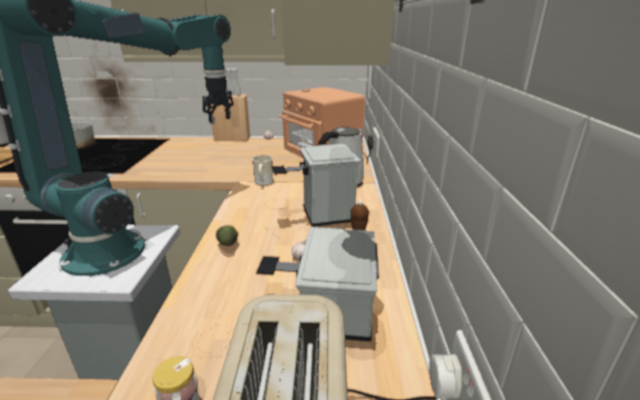

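The low caddy is in the middle of the counter: its paddle is at about (371,194) in scene and (268,265) in side. The tall one's paddle is at about (318,287) in scene. I'll triangulate the paddle and lid corners.

```bash
cat > h.py <<'E'
import numpy as np, cv2
from plant import robot, read_camera, calibration
def ray(n,p):
    c=calibration(n);R=np.array(c["R"]);t=np.array(c["t"])
    d=R.T@np.array([(p[0]-c["cx"])/c["fx"],(p[1]-c["cy"])/c["fy"],1]);return -R.T@t,d
def onz(n,p,z):
    o,d=ray(n,p);return o+d*(z-o[2])/d[2]
def tri(a,b):
    P=[]
    for n in("scene","side"):
        c=calibration(n);K=np.array([[c["fx"],0,c["cx"]],[0,c["fy"],c["cy"]],[0,0,1]])
        P.append(K@np.c_[c["R"],c["t"]])
    X=cv2.triangulatePoints(P[0],P[1],np.array(a,float),np.array(b,float));return X[:3,0]/X[3,0]
E
python3 - <<'E'
from h import *
np.set_printoptions(precision=1,suppress=True)
print(tri((371,194),(268,265)),onz("scene",(371,194),105),onz("side",(268,265),105))
print("tall",tri((318,287),(279,170)),onz("scene",(318,287),180))
for p in((325,143),(363,152),(333,190),(294,178)):print(onz("scene",p,147))
for p in((310,230),(374,235),(376,290),(300,280)):print(onz("side",p,147))
for n,(x,y,w,h) in dict(scene=(270,120,130,110),side=(240,215,150,130)).items():
    im=cv2.imread(f"pics/{n}1.png")[y:y+h,x:x+w]
    cv2.imwrite(f"pics/{n}c.png",cv2.resize(im,None,fx=4,fy=4,interpolation=cv2.INTER_CUBIC))
E
```

```text
[ 486.3 -182.4  100.8] [ 481.6 -179.6  105. ] [ 491.2 -187.3  105. ]
tall [468.9 194.7 174.3] [464.7 196.7 180. ]
[ 687.2 -271.9  147. ]
[ 562.3 -292.5  147. ]
[ 575.8 -106.7  147. ]
[699.  -93.2 147. ]
[ 578.8 -108.1  147. ]
[ 723.2 -126.3  147. ]
[ 706.2 -314.3  147. ]
[ 568.5 -289.7  147. ]
```

View pics/scenec.png

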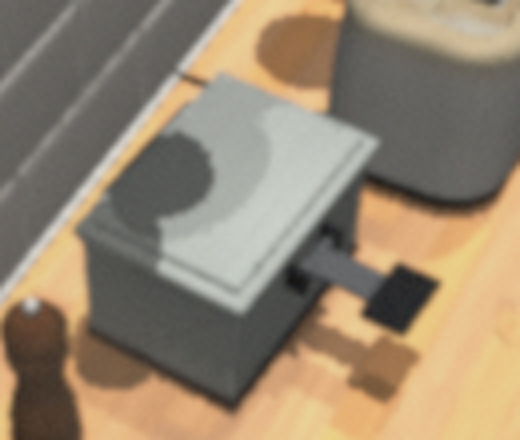

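View pics/sidec.png

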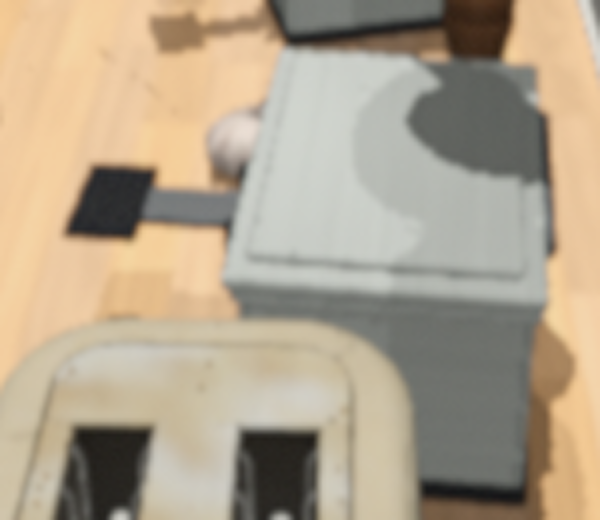

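Both views agree: low paddle at about (486,-183), height 101 against the true 105. The lid's front edge gives a yaw of about -4°, and lid heights and sizes look right. I'll retract and rise past the tall caddy, then come in over the paddle.

```bash
python3 - <<'E'
from h import *
a=np.radians(88); q=[0,float(np.cos(a)),float(np.sin(a)),0]
robot.movel([150,360,350],velocity=250)
robot.close_gripper()
robot.reach([380,-150,330],q)
robot.reach([483,-182,165],q)
print(robot.get_position(),robot.get_joints(),robot.get_force(),robot.get_time())
c=calibration("wrist");T=np.array(c["T_tool_cam"]);print(T,c["fx"])
cv2.imwrite("pics/w.png",read_camera("wrist")[:,:,::-1])
cv2.imwrite("pics/s2.png",cv2.resize(read_camera("side")[200:330,200:400,::-1],None,fx=4,fy=4))
E
```

```text
[ 483.52106425 -181.85043273  166.3503656 ] [-4.69465668e-01  4.10461737e-02  1.57675252e+00 -8.49815357e-05
  1.52206057e+00 -1.97126330e+00] [-0.53427107 -0.17392131  0.38649338] 4.6083
[[ 3.81282086e-04 -9.60300897e-01 -2.78966022e-01  7.05244627e+01]
 [ 9.99999819e-01  4.95951622e-04 -3.40474336e-04  7.39402784e-01]
 [ 4.65311461e-04 -2.78965842e-01  9.60300912e-01 -1.28464449e+02]
 [ 0.00000000e+00  0.00000000e+00  0.00000000e+00  1.00000000e+00]] 282.8713581491311
```

View pics/w.png

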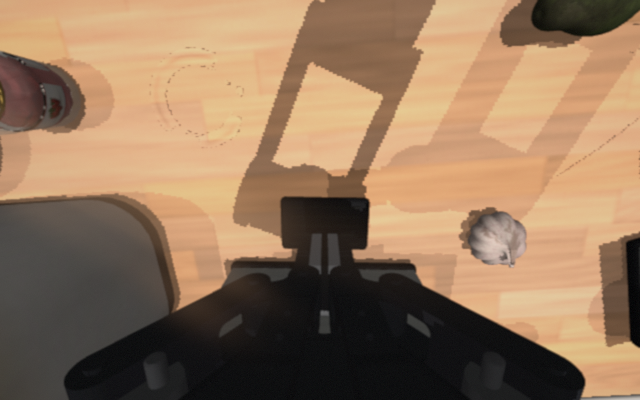

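View pics/s2.png

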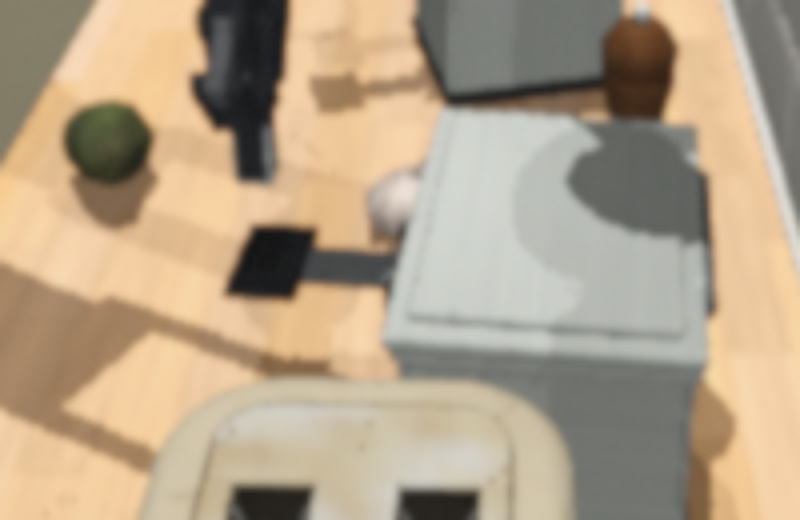

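The wrist picture shows the paddle's near edge at (281..369, 198), centred under the shut fingers. A quick check on its position will run in the same script as the press, and the press aborts if the check is off.

```bash
python3 - <<'E'
from h import *
from scipy.spatial.transform import Rotation as Ro
np.set_printoptions(precision=1,suppress=True)
c=calibration("wrist");T=np.array(c["T_tool_cam"]);q=robot.get_orientation();R=Ro.from_quat([q[1],q[2],q[3],q[0]]).as_matrix();p=np.array(robot.get_position())
def wz(u,v,z=105):
    d=R@T[:3,:3]@np.array([(u-c["cx"])/c["fx"],(v-c["cy"])/c["fy"],1]);o=p+R@T[:3,3];return o+d*(z-o[2])/d[2]
A,B=wz(283,199),wz(368,199)
w=np.linalg.norm(A-B);l=(B-A)/w; n=np.array([l[1],-l[0],0]); n*=np.sign(n[0])
C=(A+B)/2+20*n
print(A,B,w,n,"centre",C)
assert abs(w-64)<6 and np.linalg.norm(C[:2]-[486,-183])<12
P=(C+[486,-183,105])/2-4*n   # a little outboard of the paddle's centre
robot.movel([P[0],P[1],130],velocity=80)
f0=np.array(robot.get_force())
hit=robot.movel([P[0]+3,P[1],88],velocity=25,threshold=12)
print(hit,robot.get_position(),robot.get_force()-f0,robot.get_time())
cv2.imwrite("pics/s3.png",cv2.resize(read_camera("side")[100:330,200:400,::-1],None,fx=2.5,fy=2.5))
E
```

```text
[ 468.2 -209.8  105. ] [ 472.3 -150.   105. ] 59.914360711247184 [ 1.  -0.1  0. ] centre [ 490.2 -181.2  105. ]
True [ 487.2 -182.1   96.1] [-1.5  1.3  7.8] 6.5833
```

View pics/s3.png

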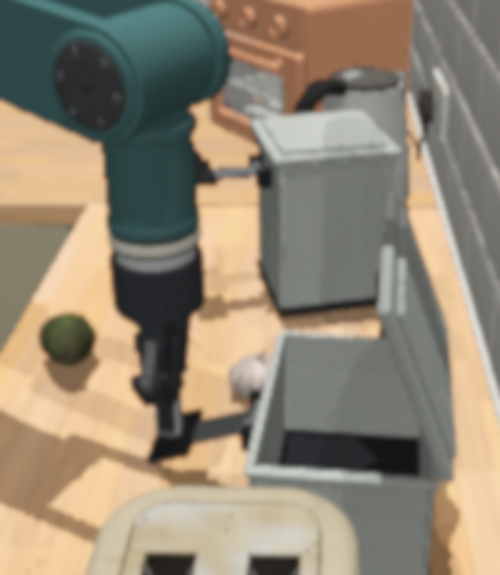

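The low lid stands wide open with the lever at its stop (tip at z ≈ 82), and the tall lid is shut. I'll hold it, release, check and, if it's clear, hand in.

```bash
python3 - <<'E'
from h import *
robot.wait(2.5); print(robot.get_position(),robot.get_force())
p=robot.get_position()
robot.movel([p[0]-3,p[1],150],velocity=80)
robot.movel([p[0]-40,p[1],230],velocity=150)
robot.wait(1.5)
print(robot.get_force(),robot.get_time())
cv2.imwrite("pics/s4.png",cv2.resize(read_camera("side")[100:330,200:400,::-1],None,fx=2.5,fy=2.5))
E
```

```text
[ 487.13763271 -182.10545653   96.08231072] [-2.10544588  0.51826786  6.79447544]
[0.06546129 1.23164925 0.30732932] 12.2083
```

View pics/s4.png

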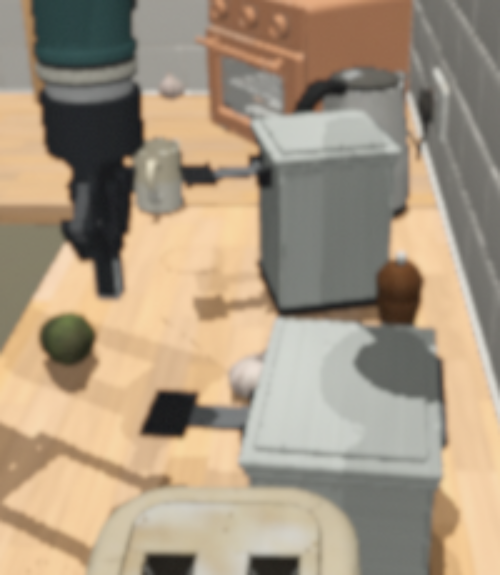

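Both lids are shut and the gripper is clear of everything.

```bash
python3 -c "
from plant import robot
print(robot.finish_job())"
```

```text
the job is handed in; nothing more can be done
None
```

I pressed the low caddy's lever to its stop so the lid stood wide open, held it about 2.5 s and let go; the last picture showed both lids shut and the arm clear, and I handed the job in at about 12 s (no verdict came back).

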